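Put the thermometer away and lock its case

ROBOT

A 6-joint arm with a two-finger parallel gripper is mounted at the origin on a cart in front of the work surface, level with it; the furniture and walls round the work are solid. World frame = base frame: x ahead of the robot, y to its left, z up, the work surface at z = 0. Lengths are in mm, angles in rad, forces in N, time in s.
With the tool pointing down it reaches from about 275 to 1000 mm from the base axis. Payload 8.4 kg.
Tool frame: the origin (TCP) lies at the very end of the fingers, on their centre line; the grasp point (between the pads) lies 19 mm behind it; z points along the fingers, y is the line along which they close (so a half turn about z gives the same grasp; the last joint's range is limited). The gripper opens to 85 mm and grips with 20 to 120 N. Pads are 22 mm wide; open, the fingers measure 114 mm over their backs; the gripper's body (76 mm by 85 mm) begins 54 mm behind the grasp point. The pads swing forward as they close: fully open they stand 13 mm farther back than shut.
Start: joints at [-1.256, 0.353, 1.633, -0, 1.155, -0.002], TCP at [194.703, -593.901, 231.281] pointing down, gripper open.
Joint ranges: [-2.63, 2.63], [-0.92, 2.1], [0.06, 2.66], [-1.3, 4.44], [0, 2.69], [-3.02, 3.02]. Speed limits (rad/s): [2.22, 2.22, 2.79, 3.14, 3.14, 3.14].

INTERFACE

Orientations are given as [roll, pitch, yaw] about the fixed x, y, z axes, in that order (R = Rz(yaw) Ry(pitch) Rx(roll)).
In Python, from rig import r, vision gives the robot as it stands. The module is installed in compiled form; this text tells all that it offers.
- The arm moves only by the tool play_rows, never from a script. Its argument "steps" is a list of rows, each an object with "delta_pos": the shift along the tool's x, y, z in cm, a list of three; "yaw": the turn about the tool's z in rad; "jaw": the opening in per cent of the stroke, from 0 (shut) to 100 (fully open). A call has exactly 8 rows; each row is the pose to reach, as a shift and turn from the pose commanded when the call began, along the tool's axes at that moment; what a row does not reach only later rows make up. A row lasts 1/10 s, in which the tool goes at most 50 mm and 8.59 degrees, less where a joint would pass 70% of its speed; a pose out of reach is approached as far as the arm can. A call with a gripper value outside its range is refused whole. The fingers move at their own pace and stop on an object; "grip_force" is the grip in N (left out, the last holds). Time passes only in rows, so rows that repeat a pose let the fingers close, or fill a call up. It gives the time, the measured TCP pose, the force, the opening and the grip force at its end, in the units of the state.
- r.sense(): the state, without advancing time (a new reading comes with each control period).
- vision.grab_frame(name): name is "scene" or "top" or "wrist"; returns (picture, depth): 420x560x3 uint8, red, green, blue; 420x560 float32, mm along the optical axis (not along the pixel's ray), 0 where there is no reading.
- vision.calibration(name): a dict with "mtx" (3x3 intrinsics, pixels), "extrinsics" (4x4, takes a point from camera to world coordinates). Camera axes: x right, y down, z forward; pixel columns grow to the right and rows downward; lengths in mm; the calibration is good to about 2 mm. A picture is of the moment at which its call begins: read the wrist's pose just before it. calibration takes no time and is no camera call; for the wrist camera it gives the pose at the moment of the call.
- r.sign_off(): hands the job in; it is judged then, once.
Trained networks look in the newest picture that a camera, given by its name, has taken for a name from the list of things; names that differ only in an ending like _2 or _b are one class to them, and where a whole thing is asked for, a point or a joint stands for the part that bears it (a point fixed in the world has none). Each returns a list of dicts, best first, with "conf" (0 to 1); they miss things now and then, are a little off and sometimes report something else, mostly with a low value. They report only what shows in the picture. A call takes as long as a camera call.
- vision.cut_out(camera, thing): "region" (420x560 bool, what is visible of it) and "uv" ([column, row] in pixels, amid what is visible of it).
- vision.landmark_of(camera, thing): "uv" ([column, row] in pixels: a listed point, or the origin of a listed thing).
The state is a dict: "clock": time; "qpos": joint angles; "qvel": joint speeds; "joint_efforts": joint torques, N m; "eef_pos": TCP position; "tcp_rot": TCP orientation; "contact_force": force on the tool from outside, world axes, zero at the start; "wrist_torque": the same for the moment, N m; "opening": opening from 0.0 (shut) to 1.0 (fully open); "grasp_force": force on a finger pad.
Only numpy, scipy, OpenCV 4.12 (cv2) and the standard library are available. Lean on these libraries where they do the work, as an engineer would, in place of code of your own. Each camera call takes 0.05 s, during which the arm holds its last target. There are 200 camera calls.

TASK

Lay the thermometer down flat inside the open instrument case (do not drop it), swing the case's lid fully shut, and then turn the latch on the lid a quarter turn clockwise until it drops into its locked detent and stays there. Leave the pen, bottles, jar and timer where they are.

Things in the scene. Friction and masses are not known exactly. Their poses are not given: they have to be found in the camera images.
- thermometer_center (a point): centre (half-way up, 5.5 mm above its underside) of the loose white thermometer, a flat tapered wand 122 mm long (x axis), at most 20 mm wide (y axis), 11 mm thick (z axis), 30 g, lying flat on the cart top left or right of the case; the pen lies on the other side
- kit_case: grey open-topped instrument case fixed to the cart top, outside 140 mm (its x) by 220 mm (its y) by 56 mm high, walls 5 mm. Origin: centre of the underside, on the cart top; x points from the latch side to the hinge side (roughly away from the robot), y along the hinge, z up
- case_floor (a point): centre of the case's inner floor, 10.5 mm above the cart top; the clear inside is 130 mm (x) by 210 mm (y), axes as the case's
- case_hinge (a point): middle of the lid's hinge line, on the rear upper rim of the case, 70 mm along the case's x from its centre and 56 mm above the cart top; the hinge line runs along the case's y
- case_lid (a joint): lid angle, rad: 0 shut, about 1.57 upright, up to 2.0 leaning back. Stiff friction hinge: the lid stays at whatever angle it is left (about 2 to 4 N at the free edge moves it). Starts open
- lid_edge (a point): middle of the lid's free edge, on its outer (upper when shut) face. White flat lid, 8 mm thick, 224 mm wide along the hinge, free edge 144 mm from the hinge line; the hinge line lies in the plane of its inner face. x, y, z axes equal the case's when the lid is shut; z is the outward normal of the outer face
- latch_grip (a point): centre of the latch's grip bar, a black upright bar 44 mm long (this point's y), 10 mm thick (x), 26 mm tall (z), on a disc of 33 mm diameter whose top is 12 mm below this point, at the middle of the lid near its free edge; on the axis of turning, 115 mm from the hinge line and, with the lid shut, 25 mm above the lid's outer face (89 mm above the cart top)
- latch (a joint): turn of the latch, rad: 0 to 0.2 unlocked at the start (bar parallel to the free edge), 1.5 to 1.6 locked (bar at right angles to it). Turns clockwise seen from above the shut lid. Its sprung cam turns with little resistance to about 1.25 rad, then pulls it home while the bar drops 3 mm into the detent. Torque under 0.2 N m. Locked, a tongue holds the lid shut
- pen: thin white pen, 145 x 11 x 9 mm, lying on the other side of the case from the thermometer, to be left alone; origin in the middle of its underside, length along its y
- spray_bottle: white bottle with a thin nozzle, 53 mm diameter, 160 mm tall, standing at the back left; origin at the centre of its underside
- round_bottle: white capped bottle, 45 mm diameter, 126 mm tall, standing at the back left; origin at the centre of its underside
- timer: kitchen-type timer, white 66 mm square base with a round grey dial, 48 mm high, at the back left; origin at the centre of its underside
- gel_jar: squat jar, 43 mm diameter, 60 mm tall, at the front left corner; origin at the centre of its underside

How it is judged (in metres and radians):
On the way, in this order (a step that is already met when the one before it is completed fails the run):
1. the thermometer lies flat inside the case, released (x of thermometer_center in the frame of kit_case between -0.065 and 0.065 m and y of thermometer_center in the frame of kit_case between -0.105 and 0.105 m and z of thermometer_center in the frame of kit_case below 0.035 m and angle between thermometer_center's own z axis and vertical below 0.3 rad and contact force between the fingers and thermometer below 0.05 N and linear speed of thermometer below 0.05 m/s), for 0.2 s.
2. the lid is shut on the case with the latch still unlocked (x of thermometer_center in the frame of kit_case between -0.065 and 0.065 m and y of thermometer_center in the frame of kit_case between -0.105 and 0.105 m and z of thermometer_center in the frame of kit_case below 0.035 m and value of joint case_lid below 0.06 rad and value of joint latch below 0.8 rad), for 0.1 s.
3. the latch is turned home into its detent with the lid shut (x of thermometer_center in the frame of kit_case between -0.065 and 0.065 m and y of thermometer_center in the frame of kit_case between -0.105 and 0.105 m and z of thermometer_center in the frame of kit_case below 0.035 m and value of joint case_lid below 0.06 rad and value of joint latch above 1.42 rad), for 0.2 s.
At the end, for the whole second after the job is handed in: The thermometer lies flat (within 0.3 rad) and at rest inside the case, the lid is shut (within 0.06 rad), and the latch rests in its locked detent (1.42 rad or more from its unlocked zero) (all of step 3 and angle between thermometer_center's own z axis and vertical below 0.3 rad and linear speed of thermometer below 0.05 m/s and velocity of joint latch below 0.05 rad/s); the robot touches nothing.
It fails at once if the thermometer is dropped (falls free at more than 0.7 m/s) (contact force between the fingers and thermometer below 0.05 N and linear speed of thermometer above 0.7 m/s).
It fails at once if a bystander (pen, bottle, jar, timer) is moved more than 40 mm (distance of any of pen, spray_bottle, round_bottle, timer, gel_jar from where it was at the start of the episode above 0.04 m).
It also fails if it takes over 70 s, if anything falls off the work surface, if the arm or the gripper's body presses on something with over 40 N, if the wrist force passes 120 N, or if a joint passes its speed limit or range.

## Working session

There is one attempt and no reset: what is moved stays moved. The work goes in short steps, Python scripts to look and compute and a tool call to move; the robot and the scene stay as the last step left them, time stands still between calls to the robot, and variables do not carry over. Pictures are saved under pics/ and viewed, at most 10 in all, crops included, and the job is handed in when it is done.

Besides the shell and the picture viewer there is one more tool, called after "Emit:" as name(argument=value, ...), one argument or row to a line, values as JSON. play_rows: Moves the arm, as the interface text tells. Its arguments: {"type":"object","properties":{"steps":{"type":"array"},"grip_force":{"type":"number"}},"required":["steps"]}

```bash
mkdir -p pics; cat > h.py <<'E'
import numpy as np, cv2
from rig import r, vision
def world(cam,uv,d,cal=None):
    c=cal or vision.calibration(cam); K=np.array(c["mtx"]);T=np.array(c["extrinsics"])
    uv=np.atleast_2d(uv).astype(float); d=np.atleast_1d(d)
    p=np.c_[(uv[:,0]-K[0,2])/K[0,0]*d,(uv[:,1]-K[1,2])/K[1,1]*d,d]
    return p@T[:3,:3].T+T[:3,3]
def cloud(cam,mask,depth):
    v,u=np.nonzero(mask&(depth>0)); return world(cam,np.c_[u,v],depth[v,u])
def save(n,im): cv2.imwrite(f"pics/{n}.png",im[:,:,::-1])
def rect(P):
    (c,s,a)=cv2.minAreaRect(P[:,:2].astype(np.float32)); return np.round(c,1),np.round(s,1),round(a,1)
E
python3 - <<'E'
from h import *
np.set_printoptions(suppress=True,precision=3)
ims=[]
for cam in ["scene","top"]:
    im,d=vision.grab_frame(cam); ims.append(im)
    for t in ["thermometer_center","kit_case","case_lid","latch","pen","gel_jar","timer","spray_bottle","round_bottle"]:
        o=vision.cut_out(cam,t)
        if o:
            P=cloud(cam,o[0]["region"],d); print(cam,t,round(o[0]["conf"],2),o[0]["uv"],rect(P),np.percentile(P,[2,50,98],axis=0).round(0).tolist())
    for t in ["thermometer_center","kit_case","case_floor","case_hinge","lid_edge","latch_grip"]:
        o=vision.landmark_of(cam,t)
        if o:
            u=o[0]["uv"]; dd=d[int(u[1]),int(u[0])]; print(cam,t,round(o[0]["conf"],2),u,world(cam,u,dd))
    save(cam,im)
print(r.sense())
E
```

```text
scene thermometer_center 0.51 [360.2, 173.7] (array([ 459.7, -293.5]), array([19.1, 98.7]), 82.9) [[414.0, -304.0, 5.0], [448.0, -291.0, 12.0], [502.0, -280.0, 18.0]]
scene kit_case 0.59 [280.8, 197.0] (array([ 626.3, -107.4]), array([253.1, 604. ]), 44.8) [[416.0, -103.0, 7.0], [549.0, 18.0, 44.0], [603.0, 130.0, 199.0]]
scene case_lid 0.57 [265.2, 175.4] (array([ 724.1, -130.8]), array([135.1, 633.5]), 41.8) [[550.0, -79.0, 60.0], [575.0, 35.0, 140.0], [614.0, 133.0, 201.0]]
scene pen 0.48 [280.5, 193.4] (array([608.8, -98. ]), array([248.2, 565.6]), 42.4) [[416.0, -102.0, 8.0], [549.0, 18.0, 44.0], [601.0, 130.0, 198.0]]
scene gel_jar 0.84 [237.1, 312.9] (array([371.1, 378.7]), array([36.4, 63.9]), 88.6) [[340.0, 363.0, 2.0], [354.0, 382.0, 39.0], [387.0, 395.0, 63.0]]
scene timer 0.77 [212.7, 225.3] (array([629.2, 206.9]), array([68. , 66.9]), 11.7) [[596.0, 177.0, 11.0], [619.0, 215.0, 33.0], [660.0, 239.0, 53.0]]
scene spray_bottle 0.78 [170.9, 241.8] (array([758.7, 286.9]), array([ 53.5, 344.8]), 58.3) [[611.0, 338.0, 8.0], [623.0, 371.0, 87.0], [658.0, 388.0, 148.0]]
scene ro
[... 2070 characters left out ...]
0.85 [281.5, 217.2] [[500.557  13.934   7.78 ]]
top case_hinge 0.92 [276.9, 191.1] [[560.092  25.304  58.883]]
top lid_edge 0.85 [275.1, 168.9] [[590.218  30.554 185.268]]
top latch_grip 0.68 [274.3, 163.2] [[605.898  31.904 171.366]]
{'clock': 1.6, 'qpos': array([-1.256,  0.353,  1.633,  0.   ,  1.155, -0.002]), 'qvel': array([-0.   , -0.001,  0.   , -0.001, -0.002,  0.   ]), 'joint_efforts': array([ -0.001, -60.516, -34.244,  -0.   ,   0.001,  -0.   ]), 'eef_pos': array([ 194.702, -593.905,  231.276]), 'tcp_rot': array([-3.142, -0.   ,  0.317]), 'contact_force': array([-0.918,  0.026, -0.638]), 'wrist_torque': array([0.007, 0.014, 0.044]), 'grasp_force': 0.0, 'opening': 0.9991815385051448}
```

```bash
python3 - <<'E'
import cv2,numpy as np
im=cv2.imread("pics/top.png")[130:320,100:460]; cv2.imwrite("pics/topc.png",cv2.resize(im,None,fx=2.2,fy=2.2,interpolation=cv2.INTER_CUBIC))
E
```

```text
(no output)
```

View pics/topc.png

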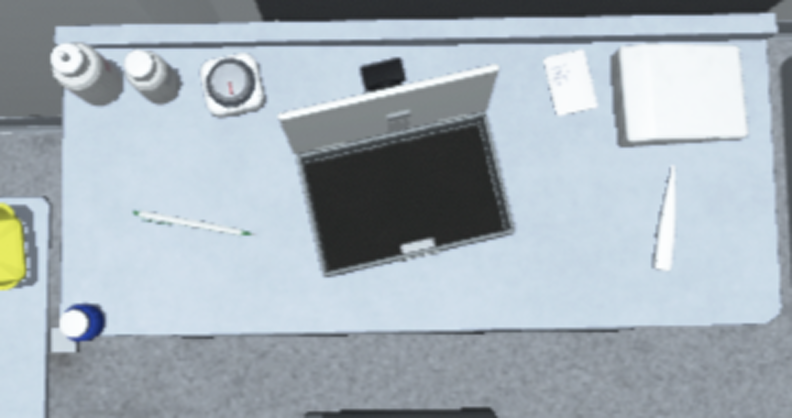

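View pics/scene.png

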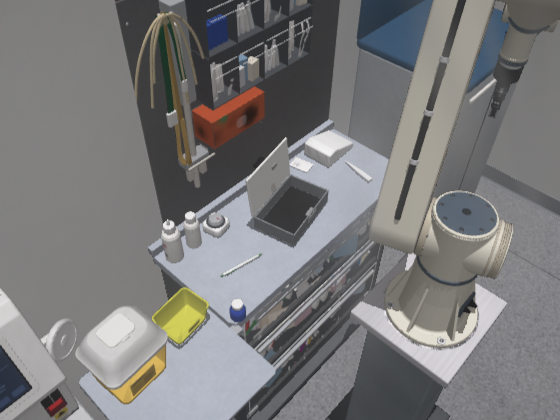

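Emit:
play_rows(
  steps=[
    {"delta_pos": [34.8,-19.9,0],"yaw": 0.447,"jaw": 100},
    {"delta_pos": [34.8,-19.9,0],"yaw": 0.447,"jaw": 100},
    {"delta_pos": [34.8,-19.9,0],"yaw": 0.447,"jaw": 100},
    {"delta_pos": [34.8,-19.9,0],"yaw": 0.447,"jaw": 100},
    {"delta_pos": [34.8,-19.9,0],"yaw": 0.447,"jaw": 100},
    {"delta_pos": [34.8,-19.9,9],"yaw": 0.447,"jaw": 100},
    {"delta_pos": [34.8,-19.9,9],"yaw": 0.447,"jaw": 100},
    {"delta_pos": [34.8,-19.9,9],"yaw": 0.447,"jaw": 100},
  ],
  grip_force=25,
)

```text
clock: 2.4
eef_pos: [447.4, -314.2, 155.8]
tcp_rot: [3.141, -0.001, -0.13]
contact_force: [0.8, 0.4, 0.5]
opening: 0.997
grasp_force: 0.0
```

Emit:
play_rows(
  steps=[
    {"delta_pos": [0,0,0],"yaw": 0,"jaw": 100},
    {"delta_pos": [0,0,0],"yaw": 0,"jaw": 100},
    {"delta_pos": [0,0,0],"yaw": 0,"jaw": 100},
    {"delta_pos": [0,0,0],"yaw": 0,"jaw": 100},
    {"delta_pos": [0,0,0],"yaw": 0,"jaw": 100},
    {"delta_pos": [0,0,0],"yaw": 0,"jaw": 100},
    {"delta_pos": [0,0,0],"yaw": 0,"jaw": 100},
    {"delta_pos": [0,0,0],"yaw": 0,"jaw": 100},
  ],
)

```text
clock: 3.2
eef_pos: [446.0, -315.8, 156.3]
tcp_rot: [3.142, -0.0, -0.131]
contact_force: [0.4, 0.2, -0.3]
opening: 1.0
grasp_force: 0.0
```

```bash
cat > therm.py <<'E'
from h import *
np.set_printoptions(suppress=True,precision=3)
c=vision.calibration("wrist"); s=r.sense(); im,d=vision.grab_frame("wrist")
print(s["eef_pos"],s["tcp_rot"],s["clock"])
o=vision.cut_out("wrist","thermometer_center")
for k in o: print(k["conf"],k["uv"],k["region"].sum())
m=o[0]["region"]; v,u=np.nonzero(m&(d>0)); P=world("wrist",np.c_[u,v],d[v,u],c); P=P[(P[:,2]<25)]
print(rect(P),P.min(0),P.max(0))
q=vision.landmark_of("wrist","thermometer_center")
for k in q[:2]: print(k["conf"],k["uv"],world("wrist",k["uv"],d[int(k["uv"][1]),int(k["uv"][0])],c))
save("wr1",im)
E
python3 therm.py
```

```text
[ 446.033 -315.756  156.328] [ 3.142 -0.    -0.131] 3.2
0.7 [256.1, 174.1] 1897
(array([ 469.6, -297.2]), array([ 19. , 119.4]), 80.9) [ 409.903 -307.226   -4.089] [ 528.602 -279.998   12.334]
0.66 [252.7, 163.2] [[ 471.88  -294.548    9.863]]
```

Emit:
play_rows(
  steps=[
    {"delta_pos": [2.1,-2.15,4],"yaw": 0.03,"jaw": 60},
    {"delta_pos": [2.1,-2.15,8],"yaw": 0.03,"jaw": 60},
    {"delta_pos": [2.1,-2.15,11],"yaw": 0.03,"jaw": 60},
    {"delta_pos": [2.1,-2.15,13],"yaw": 0.03,"jaw": 60},
    {"delta_pos": [2.1,-2.15,14.5],"yaw": 0.03,"jaw": 60},
    {"delta_pos": [2.1,-2.15,15.2],"yaw": 0.03,"jaw": 60},
    {"delta_pos": [2.1,-2.15,15.2],"yaw": 0.03,"jaw": 60},
    {"delta_pos": [2.1,-2.15,15.2],"yaw": 0.03,"jaw": 60},
  ],
)

```text
clock: 4.15
eef_pos: [470.3, -297.4, 4.9]
tcp_rot: [3.141, -0.001, -0.16]
contact_force: [0.0, 0.2, 1.1]
opening: 0.602
grasp_force: 0.0
```

Emit:
play_rows(
  steps=[
    {"delta_pos": [0,0,0],"yaw": 0,"jaw": 10},
    {"delta_pos": [0,0,0],"yaw": 0,"jaw": 5},
    {"delta_pos": [0,0,0],"yaw": 0,"jaw": 5},
    {"delta_pos": [0,0,0],"yaw": 0,"jaw": 5},
    {"delta_pos": [0,0,0],"yaw": 0,"jaw": 5},
    {"delta_pos": [0,0,0],"yaw": 0,"jaw": 5},
    {"delta_pos": [0,0,0],"yaw": 0,"jaw": 5},
    {"delta_pos": [0,0,0],"yaw": 0,"jaw": 5},
  ],
)

```text
clock: 4.95
eef_pos: [470.3, -297.3, 4.9]
tcp_rot: [3.141, -0.001, -0.16]
contact_force: [-0.4, -0.2, 7.4]
opening: 0.173
grasp_force: 24.6
```

Emit:
play_rows(
  steps=[
    {"delta_pos": [0,0,-1],"yaw": 0,"jaw": 5},
    {"delta_pos": [0,0,-4],"yaw": 0,"jaw": 5},
    {"delta_pos": [0,0,-8],"yaw": -0.15,"jaw": 5},
    {"delta_pos": [0,0,-12],"yaw": -0.3,"jaw": 5},
    {"delta_pos": [0,0,-15],"yaw": -0.45,"jaw": 5},
    {"delta_pos": [0,0,-17],"yaw": -0.6,"jaw": 5},
    {"delta_pos": [0,0,-18],"yaw": -0.75,"jaw": 5},
    {"delta_pos": [0,0,-18],"yaw": -0.9,"jaw": 5},
  ],
)

```text
clock: 5.75
eef_pos: [470.4, -297.4, 186.7]
tcp_rot: [3.138, -0.001, 0.746]
contact_force: [0.0, 0.7, -1.0]
opening: 0.171
grasp_force: 24.1
```

```bash
python3 - <<'E'
from h import *
np.set_printoptions(suppress=True,precision=2)
im,d=vision.grab_frame("top")
P=cloud("top",np.ones(d.shape,bool),d)
box=(abs(P[:,0]-510)<130)&(abs(P[:,1]-10)<150)
R=P[box&(P[:,2]>46)&(P[:,2]<62)&(P[:,0]<570)]
print("rim",len(R),rect(R))
F=P[box&(P[:,2]>3)&(P[:,2]<18)&(abs(P[:,0]-500)<60)&(abs(P[:,1]-10)<95)]
print("floor",len(F),np.median(F[:,2]))
L=P[box&(P[:,2]>75)&(P[:,0]>540)]
c,n=L.mean(0),None
o=vision.cut_out("top","case_lid"); L=cloud("top",o[0]["region"],d);L=L[(L[:,2]>75)&(L[:,2]<195)]
for i in range(4):
    c=np.median(L,0) if i==0 else L.mean(0); n=np.linalg.svd(L-c,full_matrices=False)[2][2]; L=L[abs((L-c)@n)<6]
print("lid",len(L),c,n, L[:,2].max())
t=vision.cut_out("top","thermometer_center")
if t: Q=cloud("top",t[0]["region"],d);print(t[0]["conf"],rect(Q),np.median(Q,0))
s=r.sense();print(s["eef_pos"],s["tcp_rot"],s["qpos"])
E
```

```text
rim 679 (array([495.3,  10.6]), array([143.1, 220. ]), 12.0)
floor 3345 10.535003703074153
lid 1257 [572.15  28.91 135.91] [-0.97 -0.21  0.11] 194.71198937108102
0.43 (array([ 489.6, -296.8]), array([84.2, 33.7]), 85.5) [ 486.9  -276.99  190.81]
[ 469.52 -296.8   184.59] [ 3.14 -0.    0.74] [-0.57  0.3   1.83 -0.    1.02  0.27]
```

Emit:
play_rows(
  steps=[
    {"delta_pos": [2.2,-2.15,0],"yaw": -0.15,"jaw": 5},
    {"delta_pos": [5.5,-5.4,0],"yaw": -0.3,"jaw": 5},
    {"delta_pos": [8.8,-8.6,0],"yaw": -0.45,"jaw": 5},
    {"delta_pos": [12,-11.8,0],"yaw": -0.6,"jaw": 5},
    {"delta_pos": [15.3,-15,0],"yaw": -0.75,"jaw": 5},
    {"delta_pos": [18.5,-18.2,0],"yaw": -0.9,"jaw": 5},
    {"delta_pos": [20.9,-20.5,0],"yaw": -1.03,"jaw": 5},
    {"delta_pos": [21.85,-21.45,0],"yaw": -1.03,"jaw": 5},
  ],
)

```text
clock: 6.7
eef_pos: [486.1, 11.3, 184.0]
tcp_rot: [-3.141, -0.001, 1.771]
contact_force: [0.9, 0.2, 0.0]
opening: 0.172
grasp_force: 24.2
```

```bash
python3 - <<'E'
from h import *
np.set_printoptions(suppress=True,precision=3)
s=r.sense(); print(s["eef_pos"],s["tcp_rot"],s["qpos"])
im,d=vision.grab_frame("wrist"); save("wr2",im)
E
```

```text
[486.138  11.291 184.029] [-3.141 -0.001  1.771] [ 0.02   0.194  1.97   0.001  0.978 -0.18 ]
```

View pics/wr2.png

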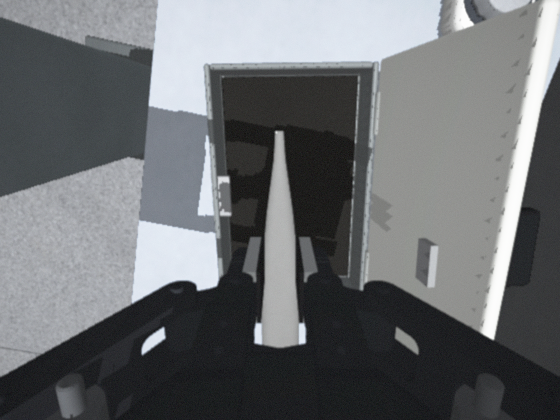

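Emit:
play_rows(
  steps=[
    {"delta_pos": [0,0,3],"yaw": 0,"jaw": 5},
    {"delta_pos": [0,0,7],"yaw": 0,"jaw": 5},
    {"delta_pos": [0,0,10.5],"yaw": 0,"jaw": 5},
    {"delta_pos": [0,0,13.5],"yaw": 0,"jaw": 5},
    {"delta_pos": [0,0,15],"yaw": 0,"jaw": 5},
    {"delta_pos": [0,0,16],"yaw": 0,"jaw": 5},
    {"delta_pos": [0,0,16.5],"yaw": 0,"jaw": 5},
    {"delta_pos": [0,0,16.7],"yaw": 0,"jaw": 5},
  ],
)

```text
clock: 7.55
eef_pos: [486.8, 8.3, 17.2]
tcp_rot: [3.141, 0.0, 1.768]
contact_force: [0.0, -0.1, -0.0]
opening: 0.172
grasp_force: 24.2
```

Emit:
play_rows(
  steps=[
    {"delta_pos": [0,0,0.05],"yaw": 0,"jaw": 5},
    {"delta_pos": [0,0,0.1],"yaw": 0,"jaw": 5},
    {"delta_pos": [0,0,0.1],"yaw": 0,"jaw": 5},
    {"delta_pos": [0,0,0.1],"yaw": 0,"jaw": 5},
    {"delta_pos": [0,0,0.1],"yaw": 0,"jaw": 5},
    {"delta_pos": [0,0,0.1],"yaw": 0,"jaw": 5},
    {"delta_pos": [0,0,0.1],"yaw": 0,"jaw": 5},
    {"delta_pos": [0,0,0.1],"yaw": 0,"jaw": 5},
  ],
)

```text
clock: 8.35
eef_pos: [486.5, 8.8, 16.2]
tcp_rot: [-3.142, -0.0, 1.77]
contact_force: [-0.8, -0.5, -0.2]
opening: 0.172
grasp_force: 24.2
```

Emit:
play_rows(
  steps=[
    {"delta_pos": [0,0,0.05],"yaw": 0,"jaw": 5},
    {"delta_pos": [0,0,0.08],"yaw": 0,"jaw": 5},
    {"delta_pos": [0,0,0.08],"yaw": 0,"jaw": 5},
    {"delta_pos": [0,0,0.08],"yaw": 0,"jaw": 25},
    {"delta_pos": [0,0,0.08],"yaw": 0,"jaw": 40},
    {"delta_pos": [0,0,0.08],"yaw": 0,"jaw": 45},
    {"delta_pos": [0,0,0.08],"yaw": 0,"jaw": 45},
    {"delta_pos": [0,0,0.08],"yaw": 0,"jaw": 45},
  ],
)

```text
clock: 9.15
eef_pos: [486.5, 8.8, 15.4]
tcp_rot: [3.142, -0.0, 1.77]
contact_force: [-0.4, 0.9, 0.8]
opening: 0.451
grasp_force: 0.0
```

Emit:
play_rows(
  steps=[
    {"delta_pos": [0,0,-1],"yaw": 0,"jaw": 45},
    {"delta_pos": [0,0,-3],"yaw": 0,"jaw": 45},
    {"delta_pos": [0,0,-6],"yaw": 0,"jaw": 45},
    {"delta_pos": [0,0,-10],"yaw": 0,"jaw": 45},
    {"delta_pos": [0,0,-14],"yaw": 0,"jaw": 45},
    {"delta_pos": [0,0,-18],"yaw": 0,"jaw": 0},
    {"delta_pos": [0,0,-22],"yaw": 0,"jaw": 0},
    {"delta_pos": [0,0,-24],"yaw": 0,"jaw": 0},
  ],
)

```text
clock: 9.95
eef_pos: [487.6, 8.8, 259.8]
tcp_rot: [3.137, 0.001, 1.77]
contact_force: [0.7, 0.8, -0.9]
opening: 0.004
grasp_force: 0.0
```

```bash
python3 - <<'E'
from h import *
np.set_printoptions(suppress=True,precision=3)
c=vision.calibration("wrist");im,d=vision.grab_frame("wrist"); save("wr3",im)
s=r.sense(); print(s["eef_pos"],s["tcp_rot"],s["qpos"])
o=vision.cut_out("wrist","thermometer_center")
if o:
  v,u=np.nonzero(o[0]["region"]&(d>0));P=world("wrist",np.c_[u,v],d[v,u],c);print(o[0]["conf"],rect(P),np.median(P,0))
E
```

```text
[488.657   8.826 261.73 ] [3.134 0.001 1.77 ] [ 0.015  0.103  1.887  0.     1.144 -0.184]
0.88 (array([488.1,   7.5]), array([ 21.7, 120.9]), 10.9) [489.499  -6.143  18.081]
```

View pics/wr3.png

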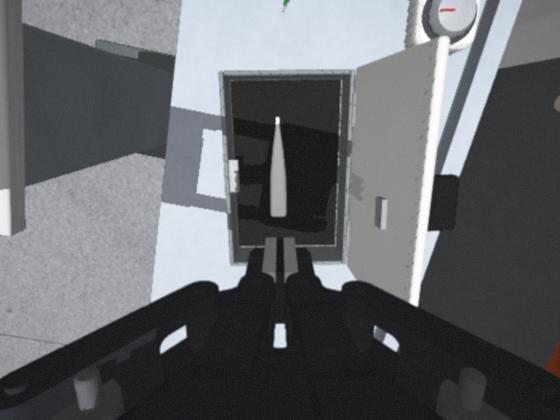

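```bash
python3 - <<'E'
from h import *
for cam in ["scene","top"]:
    im,d=vision.grab_frame(cam); P=cloud(cam,np.ones(d.shape,bool),d)
    for y0 in (-150,-100,-50,0,50):
      for z0,z1 in((5,40),(210,280),(280,400)):
        Q=P[(abs(P[:,1]-y0)<25)&(P[:,2]>z0)&(P[:,2]<z1)&(P[:,0]>610)&(P[:,0]<900)]
        if len(Q)>5: print(cam,y0,z0,len(Q),np.percentile(Q[:,0],[2,50]).round())
E
```

```text
scene -150 5 78 [612. 886.]
scene -150 210 27 [747. 751.]
scene -150 280 426 [744. 763.]
scene -100 5 42 [884. 889.]
scene -100 210 315 [744. 750.]
scene -100 280 425 [745. 765.]
scene -50 5 51 [882. 889.]
scene -50 210 327 [738. 749.]
scene -50 280 265 [745. 762.]
scene 0 5 49 [687. 887.]
scene 0 210 386 [738. 749.]
scene 0 280 662 [738. 781.]
scene 50 5 147 [664. 684.]
scene 50 210 514 [744. 754.]
scene 50 280 238 [741. 763.]
top -150 5 241 [623. 684.]
top -150 210 25 [743. 745.]
top -150 280 817 [741. 759.]
top -100 5 208 [677. 686.]
top -100 210 428 [742. 744.]
top -100 280 974 [741. 761.]
top -50 5 219 [676. 685.]
top -50 210 451 [736. 744.]
top -50 280 876 [742. 760.]
top 0 5 211 [677. 686.]
top 0 210 481 [735. 744.]
top 0 280 950 [735. 777.]
top 50 5 211 [676. 686.]
top 50 210 422 [742. 744.]
top 50 280 782 [741. 760.]
```

Emit:
play_rows(
  steps=[
    {"delta_pos": [-3,3,0],"yaw": 0,"jaw": 0},
    {"delta_pos": [-6.5,6,0],"yaw": 0,"jaw": 0},
    {"delta_pos": [-6.5,8,0],"yaw": 0,"jaw": 0},
    {"delta_pos": [-6.5,10,0],"yaw": 0,"jaw": 0},
    {"delta_pos": [-6.5,11.5,0],"yaw": 0,"jaw": 0},
    {"delta_pos": [-6.5,12.8,0],"yaw": 0,"jaw": 0},
    {"delta_pos": [-6.5,12.8,0],"yaw": 0,"jaw": 0},
    {"delta_pos": [-6.5,12.8,0],"yaw": 0,"jaw": 0},
  ],
)

```text
clock: 10.95
eef_pos: [624.1, -29.5, 254.4]
tcp_rot: [-3.14, -0.0, 1.77]
contact_force: [-0.6, 0.2, -0.0]
opening: -0.003
grasp_force: 0.0
```

Emit:
play_rows(
  steps=[
    {"delta_pos": [0,0.3,2],"yaw": 0,"jaw": 0},
    {"delta_pos": [0,0.3,4],"yaw": 0,"jaw": 0},
    {"delta_pos": [0,0.3,6],"yaw": 0,"jaw": 0},
    {"delta_pos": [0,0.3,7.5],"yaw": 0,"jaw": 0},
    {"delta_pos": [0,0.3,8.4],"yaw": 0,"jaw": 0},
    {"delta_pos": [0,0.3,8.4],"yaw": 0,"jaw": 0},
    {"delta_pos": [0,0.3,8.4],"yaw": 0,"jaw": 0},
    {"delta_pos": [0,0.3,8.4],"yaw": 0,"jaw": 0},
  ],
)

```text
clock: 11.75
eef_pos: [628.4, -29.1, 172.4]
tcp_rot: [3.14, 0.0, 1.77]
contact_force: [0.7, 0.3, 0.2]
opening: -0.003
grasp_force: 0.0
```

Emit:
play_rows(
  steps=[
    {"delta_pos": [0,-1.3,0],"yaw": 0,"jaw": 0},
    {"delta_pos": [0,-2.2,0],"yaw": 0,"jaw": 0},
    {"delta_pos": [0,-3.0,0],"yaw": 0,"jaw": 0},
    {"delta_pos": [0,-4.2,0],"yaw": 0,"jaw": 0},
    {"delta_pos": [0,-5.2,0.2],"yaw": 0,"jaw": 0},
    {"delta_pos": [0,-6.0,0.3],"yaw": 0,"jaw": 0},
    {"delta_pos": [0,-6.7,0.45],"yaw": 0,"jaw": 0},
    {"delta_pos": [0,-7.4,0.7],"yaw": 0,"jaw": 0},
  ],
)

```text
clock: 12.55
eef_pos: [554.7, -43.8, 164.3]
tcp_rot: [3.142, -0.0, 1.77]
contact_force: [2.0, 1.3, 1.7]
opening: -0.001
grasp_force: 1.1
```

Emit:
play_rows(
  steps=[
    {"delta_pos": [0,-1.35,0.5],"yaw": 0,"jaw": 0},
    {"delta_pos": [0,-2.75,1.3],"yaw": 0,"jaw": 0},
    {"delta_pos": [0,-3.9,2.15],"yaw": 0,"jaw": 0},
    {"delta_pos": [0,-5.0,3.3],"yaw": 0,"jaw": 0},
    {"delta_pos": [0,-5.9,4.4],"yaw": 0,"jaw": 0},
    {"delta_pos": [0,-6.65,5.8],"yaw": 0,"jaw": 0},
    {"delta_pos": [0,-7.2,7.1],"yaw": 0,"jaw": 0},
    {"delta_pos": [0,-7.6,8.4],"yaw": 0,"jaw": 0},
  ],
)

```text
clock: 13.35
eef_pos: [479.3, -58.7, 79.4]
tcp_rot: [-3.14, -0.001, 1.77]
contact_force: [0.6, -0.7, 0.3]
opening: -0.001
grasp_force: 0.3
```

Emit:
play_rows(
  steps=[
    {"delta_pos": [0,-0.1,0.4],"yaw": 0,"jaw": 0},
    {"delta_pos": [0,-0.2,0.8],"yaw": 0,"jaw": 0},
    {"delta_pos": [0,-0.2,1.1],"yaw": 0,"jaw": 0},
    {"delta_pos": [0,-0.2,1.4],"yaw": 0,"jaw": 0},
    {"delta_pos": [0,-0.2,1.55],"yaw": 0,"jaw": 0},
    {"delta_pos": [0,-0.2,1.65],"yaw": 0,"jaw": 0},
    {"delta_pos": [0,-0.2,1.65],"yaw": 0,"jaw": 0},
    {"delta_pos": [0,-0.2,1.65],"yaw": 0,"jaw": 0},
  ],
)

```text
clock: 14.15
eef_pos: [479.0, -59.1, 64.1]
tcp_rot: [3.141, 0.0, 1.77]
contact_force: [0.6, -0.3, 1.4]
opening: -0.0
grasp_force: 0.4
```

Emit:
play_rows(
  steps=[
    {"delta_pos": [0,0,0.1],"yaw": 0,"jaw": 0},
    {"delta_pos": [0,0,0.2],"yaw": 0,"jaw": 0},
    {"delta_pos": [0,0,0.2],"yaw": 0,"jaw": 0},
    {"delta_pos": [0,0,0.3],"yaw": 0,"jaw": 0},
    {"delta_pos": [0,0,0.3],"yaw": 0,"jaw": 0},
    {"delta_pos": [0,0,0.3],"yaw": 0,"jaw": 0},
    {"delta_pos": [0,0,0.3],"yaw": 0,"jaw": 0},
    {"delta_pos": [0,0,0.3],"yaw": 0,"jaw": 0},
  ],
)

```text
clock: 14.95
eef_pos: [479.2, -59.1, 63.4]
tcp_rot: [3.141, 0.0, 1.77]
contact_force: [-11.0, 1.6, 41.0]
opening: 0.001
grasp_force: 20.4
```

Emit:
play_rows(
  steps=[
    {"delta_pos": [0,0,-2],"yaw": 0,"jaw": 0},
    {"delta_pos": [0,0,-6],"yaw": 0,"jaw": 0},
    {"delta_pos": [0,0,-10],"yaw": 0,"jaw": 50},
    {"delta_pos": [2,-1,-12],"yaw": 0,"jaw": 50},
    {"delta_pos": [4,-2,-12],"yaw": 0,"jaw": 50},
    {"delta_pos": [6.5,-1.6,-12],"yaw": 0,"jaw": 50},
    {"delta_pos": [6.5,-1.6,-12],"yaw": 0,"jaw": 50},
    {"delta_pos": [6.5,-1.6,-12],"yaw": 0,"jaw": 50},
  ],
)

```text
clock: 15.75
eef_pos: [450.4, 1.6, 181.0]
tcp_rot: [3.141, 0.0, 1.771]
contact_force: [-0.5, 0.2, 0.2]
opening: 0.498
grasp_force: 0.0
```

```bash
python3 - <<'E'
from h import *
np.set_printoptions(suppress=True,precision=3)
c=vision.calibration("wrist");s=r.sense();im,d=vision.grab_frame("wrist"); save("wr4",im)
print(s["eef_pos"],s["tcp_rot"],s["qpos"])
def an(cam,d,c):
  P=cloud(cam,np.ones(d.shape,bool),d) if c is None else None
  if c is not None:
    v,u=np.nonzero(d>0);P=world(cam,np.c_[u,v],d[v,u],c)
  b=(abs(P[:,0]-450)<45)&(abs(P[:,1])<40)
  Q=P[b&(P[:,2]>84)&(P[:,2]<112)]
  if len(Q)>5: print(cam,"bar",len(Q),rect(Q),Q[:,2].max())
  L=P[(abs(P[:,0]-494)<70)&(abs(P[:,1]-10)<100)&(P[:,2]>40)&(P[:,2]<77)]
  if len(L)>50: L=np.c_[L]; A=np.c_[L[:,:2]-[494,10],np.ones(len(L))]; print("lid plane",np.linalg.lstsq(A,L[:,2],rcond=None)[0],len(L))
an("wrist",d,c)
o=vision.landmark_of("wrist","latch_grip")
for k in o[:1]: u=k["uv"];print(k["conf"],u,world("wrist",u,d[int(u[1]),int(u[0])],c))
im,d=vision.grab_frame("top");an("top",d,None)
E
```

```text
[450.352   1.619 180.977] [3.141 0.    1.771] [ 0.     0.141  2.044 -0.     0.956 -0.2  ]
wrist bar 785 (array([454.2,  -0.7]), array([10. , 43.3]), 8.4) 102.25144349946768
lid plane [ 0.001 -0.003 63.845] 33167
0.69 [282.8, 206.6] [[454.059   1.692 100.162]]
lid plane [-0.001 -0.003 64.565] 640
```

View pics/wr4.png

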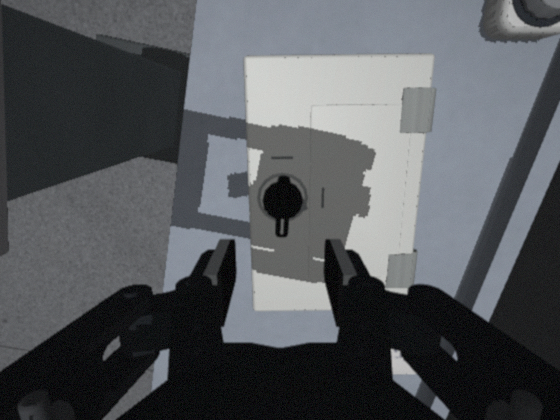

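Emit:
play_rows(
  steps=[
    {"delta_pos": [-0.2,0.3,2],"yaw": 0.05,"jaw": 50},
    {"delta_pos": [-0.2,0.3,5],"yaw": 0.05,"jaw": 50},
    {"delta_pos": [-0.2,0.3,7.5],"yaw": 0.05,"jaw": 50},
    {"delta_pos": [-0.2,0.3,9],"yaw": 0.05,"jaw": 50},
    {"delta_pos": [-0.2,0.3,9.9],"yaw": 0.05,"jaw": 50},
    {"delta_pos": [-0.2,0.3,9.9],"yaw": 0.05,"jaw": 50},
    {"delta_pos": [-0.2,0.3,9.9],"yaw": 0.05,"jaw": 40},
    {"delta_pos": [-0.2,0.3,9.9],"yaw": 0.05,"jaw": 30},
  ],
)

```text
clock: 16.7
eef_pos: [454.3, -0.0, 82.7]
tcp_rot: [3.14, 0.0, 1.72]
contact_force: [0.3, 0.5, 0.4]
opening: 0.302
grasp_force: 0.0
```

Emit:
play_rows(
  steps=[
    {"delta_pos": [0,0,0],"yaw": 0,"jaw": 20},
    {"delta_pos": [0,0,0],"yaw": 0,"jaw": 10},
    {"delta_pos": [0,0,0],"yaw": 0,"jaw": 5},
    {"delta_pos": [0,0,0],"yaw": 0,"jaw": 3},
    {"delta_pos": [0,0,0],"yaw": 0,"jaw": 3},
    {"delta_pos": [0,0,0],"yaw": 0,"jaw": 3},
    {"delta_pos": [0,0,0],"yaw": 0,"jaw": 3},
    {"delta_pos": [0,0,0],"yaw": 0,"jaw": 3},
  ],
  grip_force=20,
)

```text
clock: 17.5
eef_pos: [453.0, -0.0, 82.4]
tcp_rot: [-3.141, 0.0, 1.72]
contact_force: [-4.9, -1.6, 6.6]
opening: 0.111
grasp_force: 20.6
```

Emit:
play_rows(
  steps=[
    {"delta_pos": [0,0,0],"yaw": 0.12,"jaw": 3},
    {"delta_pos": [0,0,0],"yaw": 0.25,"jaw": 3},
    {"delta_pos": [0,0,0],"yaw": 0.38,"jaw": 3},
    {"delta_pos": [0,0,0],"yaw": 0.51,"jaw": 3},
    {"delta_pos": [0,0,0],"yaw": 0.64,"jaw": 3},
    {"delta_pos": [0,0,0],"yaw": 0.77,"jaw": 3},
    {"delta_pos": [0,0,0],"yaw": 0.9,"jaw": 3},
    {"delta_pos": [0,0,0],"yaw": 1.0,"jaw": 3},
  ],
)

```text
clock: 18.3
eef_pos: [453.8, -0.2, 82.3]
tcp_rot: [3.141, -0.0, 0.715]
contact_force: [-0.6, -3.6, -2.7]
opening: 0.112
grasp_force: 19.5
```

Emit:
play_rows(
  steps=[
    {"delta_pos": [0,0,0],"yaw": 0.1,"jaw": 3},
    {"delta_pos": [0,0,0],"yaw": 0.2,"jaw": 3},
    {"delta_pos": [0,0,0.1],"yaw": 0.3,"jaw": 3},
    {"delta_pos": [0,0,0.2],"yaw": 0.4,"jaw": 3},
    {"delta_pos": [0,0,0.3],"yaw": 0.48,"jaw": 3},
    {"delta_pos": [0,0,0.3],"yaw": 0.5,"jaw": 3},
    {"delta_pos": [0,0,0.3],"yaw": 0.5,"jaw": 3},
    {"delta_pos": [0,0,0.3],"yaw": 0.5,"jaw": 3},
  ],
)

```text
clock: 19.1
eef_pos: [454.3, -0.6, 80.3]
tcp_rot: [3.14, -0.001, 0.221]
contact_force: [-2.9, -6.6, 14.8]
opening: 0.113
grasp_force: 22.4
```

Emit:
play_rows(
  steps=[
    {"delta_pos": [0,0,0],"yaw": 0,"jaw": 20},
    {"delta_pos": [0,0,0],"yaw": 0,"jaw": 35},
    {"delta_pos": [0,0,0],"yaw": 0,"jaw": 40},
    {"delta_pos": [0,0,0],"yaw": 0,"jaw": 40},
    {"delta_pos": [0,0,-2],"yaw": 0,"jaw": 40},
    {"delta_pos": [0,0,-5],"yaw": 0,"jaw": 40},
    {"delta_pos": [0,0,-9],"yaw": 0,"jaw": 40},
    {"delta_pos": [0,0,-12],"yaw": 0,"jaw": 40},
  ],
)

```text
clock: 19.9
eef_pos: [453.8, 0.2, 200.7]
tcp_rot: [3.141, -0.001, 0.22]
contact_force: [0.6, 0.5, -0.6]
opening: 0.399
grasp_force: 0.0
```

```bash
python3 - <<'E'
from h import *
c=vision.calibration("wrist");s=r.sense();im,d=vision.grab_frame("wrist"); save("wr5",im)
v,u=np.nonzero(d>0);P=world("wrist",np.c_[u,v],d[v,u],c)
Q=P[(abs(P[:,0]-454)<40)&(abs(P[:,1])<40)&(P[:,2]>82)&(P[:,2]<110)]
print("bar",len(Q),rect(Q),Q[:,2].max(),s["eef_pos"])
L=P[(abs(P[:,0]-494)<70)&(abs(P[:,1]-10)<100)&(P[:,2]>40)&(P[:,2]<77)]
print(np.linalg.lstsq(np.c_[L[:,:2]-[494,10],np.ones(len(L))],L[:,2],rcond=None)[0])
E
```

```text
bar 687 (array([455.1,  -1.4]), array([43.7,  9.8]), 12.5) 100.7140494051211 [4.53773887e+02 1.78006727e-01 2.00724786e+02]
[-1.64244535e-04 -7.00698139e-04  6.36280922e+01]
```

View pics/wr5.png

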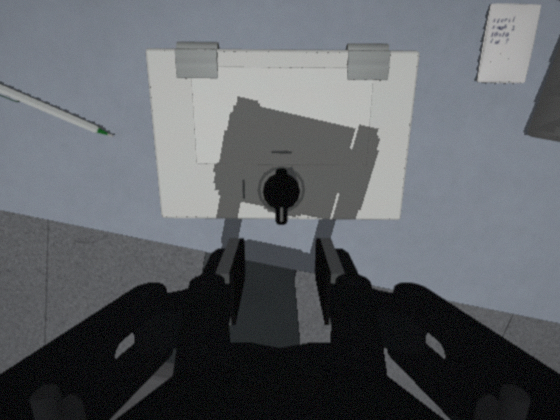

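```bash
python3 - <<'E'
from h import *
c=vision.calibration("wrist");im,d=vision.grab_frame("wrist")
v,u=np.nonzero(d>0);P=world("wrist",np.c_[u,v],d[v,u],c)
Q=P[(abs(P[:,0]-454)<40)&(abs(P[:,1])<40)&(P[:,2]>92)&(P[:,2]<110)]
print(len(Q),rect(Q),np.percentile(Q[:,2],[25,50,75,95]))
E
```

```text
637 (array([455.4,  -1.2]), array([42.9, 10. ]), 12.8) [96.74476213 97.52723915 98.2129482  98.97881023]
```

```bash
python3 -c "
from rig import r
print(r.sign_off())"
```

```text
the job is handed in; nothing more can be done
None
```

The thermometer is lying flat in the case, the lid is shut and the latch is turned home into its detent. I handed the job in at about 20 s; no verdict came back. The one possible concern is a brief 41 N fingertip press while closing the lid, though the 40 N limit covers only the arm and the gripper's body.

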